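# Hold the spring clip open around the record card

### The arm

A 6-joint arm with a two-finger parallel gripper is mounted at the origin on the work surface. World frame = base frame: x ahead of the robot, y to its left, z up, the work surface at z = 0. Lengths are in mm, angles in rad, forces in N, time in s.
With the tool pointing down it reaches from about 350 to 975 mm from the base axis. Payload 7.1 kg.
Tool frame: the origin (TCP) lies on the centre line of the jaws, within the pads' length; the fingertips stand 14 mm ahead of it and the grasp point (between the pads) lies 5 mm behind it; x points along the fingers, z is the direction in which the jaws open and shut, and the axes are right-handed (so a half turn about x gives the same grasp; the last joint's range is limited). The gripper opens to 88 mm and grips with 3 to 60 N. Pads are 20 mm wide; open, the fingers measure 115 mm over their backs; the gripper's body (75 mm by 178 mm) begins 61 mm behind the grasp point.
Start: joints at [-1.329, 0.423, 1.63, -0, 1.089, -0.019], TCP at [161.177, -603.843, 236.675] pointing down, gripper open.
Joint ranges: [-3, 3], [-0.9, 2.11], [0.09, 2.58], [-1.31, 4.45], [0.11, 2.69], [-2.54, 2.54]. Speed limits (rad/s): [2.39, 2.39, 3.01, 3.14, 3.14, 3.14].

### API

Orientations are given as a rotation vector (axis times angle).
In Python, from workcell import ctrl gives the robot as it stands.
- The arm moves only by the tool servo_tool, never from a script. Its argument "plan" is a list that holds one entry, the list of rows, each a list of 7 numbers: the shift along the tool's x, y, z in cm, then the turn, a rotation vector about the tool's x, y, z in rad, then the finger opening in cm, from 0 to 8.78. A call has 1 to 8 rows; each row is the pose to reach, as a shift and turn from the pose commanded when the call began, along the tool's axes at that moment; what a row does not reach only later rows make up. A row lasts 1/12 s, in which the tool goes at most 41.7 mm and 7.16 degrees, less where a joint would pass 70% of its speed; a pose out of reach is approached as far as the arm can. A call with a gripper value outside its range is refused whole. The fingers move at their own pace and stop on an object; the grip force is fixed at half the most. Time passes only in rows, so rows that repeat a pose let the fingers close. It gives the time, the measured TCP pose, the force and the opening at its end, in the units of the state.
- ctrl.get_obs(): the state, without advancing time (a new reading comes with each control period).
- ctrl.get_image(name): name is "side" or "top"; returns the picture (480x640x3 uint8, red, green, blue); there is no depth.
- ctrl.calibration(name): a dict with "K" (3x3 intrinsics, pixels), "view" (4x4, takes a point from world to camera coordinates). Camera axes: x right, y up, looking along -z (the intrinsics and any distortion apply to the point x, -y, -z); pixel columns grow to the right and rows downward; lengths in mm; the calibration is good to about 2 mm. A picture is of the moment at which its call begins. calibration takes no time and is no camera call.
- ctrl.close_job(): hands the job in, once; it reports no verdict.
The state is a dict: "t": time; "qpos": joint angles; "qvel": joint speeds; "joint_torque": joint torques, N m; "ee_pos": TCP position; "orientation": TCP orientation; "ft_force": force on the tool from outside, world axes, zero at the start; "moment": the same for the moment, N m; "width": finger opening in mm.
Only numpy, scipy, OpenCV 4.12 (cv2) and the standard library are available. Lean on these libraries where they do the work, as an engineer would, in place of code of your own. Each camera call takes 0.05 s, during which the arm holds its last target.

### The job

Pick up the steel spring clip from the bamboo board by its two handles, squeeze them so that its jaws gape wide, and bring it over an upright side edge (left or right) of the taller standing card so that the card's edge is well inside the open mouth, one jaw on each face and neither touching the card. Finish while still holding the clip wide open there, clear of the board and the card's foot: do not let it close and do not let go. Leave the tall card standing where it is and do not disturb the short card, the scoop, the insect box or the dish rack.

Things in the scene. Friction and masses are not known exactly. Their poses are not given: they have to be found in the camera images.
- clip: Bare steel peg-style spring clip, 115 mm long, 60 g, lying on its side, hinge pin vertical, 26 mm high as it lies. Origin: on the hinge axis at the underside. x: from hinge along the centre line of the closed clip to the jaw tips (60 mm); the handles flare in a V to -x, ending 54 mm behind the hinge, 37 mm over their outer faces at 40 mm behind it. This body is the +y handle with the +y jaw.
- clip_lever (a joint): Clip opening: 0 rad jaws shut, 0.5 fully open (stop); tips gape 60 mm per rad. Squeezing the handles along y opens it, each half turning equally; fully squeezed they are parallel, 17 mm over the outer faces. 40 mm behind the hinge this takes 3 N to begin, 8 N to open fully; a 15 to 30 N grip holds it at the stop. It springs shut if released.
- clip_tip_a (a point): Inner face of the tip of the +y jaw, at mid-height of the clip as it lies (13 mm above the clip's origin), 60 mm from the hinge.
- clip_tip_b (a point): Inner face of the tip of the other (-y) jaw, at the same place.
- tall_card: The taller of two stiff upright paper cards: 70 mm wide, 3 mm thick, top 115 mm above its foot's underside. Dark wooden foot 50 mm wide (y), 45 mm deep (x), 18 mm high; loose, 0.5 kg. Origin: centre of the foot's underside, on the board. y along the card's width (free side edges at y = +35 and -35 mm, from 18 to 115 mm height), x normal to its faces, z up.
- short_card: Bystander: same card and foot, but only 60 mm high. Same axes and origin. Tall and short card may stand in either order.
- scoop: Bystander: green plastic scoop lying on the board, 190 mm long, 55 mm wide, 24 mm high. Origin: underside, near the middle; x towards its bowl.
- insect_box: Bystander: fixed clear acrylic box 160 x 120 x 90 mm with a hinged flap lid with a knob (about 125 mm high with the knob), beside the board on the robot's left. Origin: centre of the underside.
- rack: Bystander: fixed slotted wooden rack with three upright glass dishes, 85 x 250 mm, 95 mm high, at the far side of the board. Origin: centre of the underside, on the board.
- board: Fixed bamboo cutting board, 460 mm (x) by 660 mm (y), 18 mm thick: its top is 18 mm above the work surface. Origin: centre of the underside.

How it is judged (in metres and radians):
On the way:
1. the clip is lifted off the board and squeezed at least half open (value of joint clip_lever above 0.25 rad and height (world z) of clip above 0.035 m and contact force between clip and board below 0.1 N and contact force between the fingers and clip above 1 N), for 0.2 s.
At the end, for the whole second after the job is handed in: Fingers hold the clip 0.25 rad or more open, off the board; both jaw tips 8 mm or more past one side edge of the tall card, hinge outside it, a tip each side 3 mm or more off mid-plane, 33-105 mm above the foot's underside; clip-card force under 0.3 N; card upright, within 20 mm of its start (value of joint clip_lever above 0.25 rad and contact force between the fingers and clip above 1 N and contact force between clip and board below 0.1 N and contact force between clip and tall_card below 0.3 N and ((x of clip_tip_a in the frame of tall_card above 0.003 m and x of clip_tip_b in the frame of tall_card below -0.003 m) or (x of clip_tip_b in the frame of tall_card above 0.003 m and x of clip_tip_a in the frame of tall_card below -0.003 m)) and ((y of each of clip_tip_a, clip_tip_b in the frame of tall_card above -0.027 m and y of clip in the frame of tall_card below -0.037 m) or (y of each of clip_tip_a, clip_tip_b in the frame of tall_card below 0.027 m and y of clip in the frame of tall_card above 0.037 m)) and z of clip_tip_a in the frame of tall_card between 0.033 and 0.105 m and z of clip_tip_b in the frame of tall_card between 0.033 and 0.105 m and distance of tall_card from where it was at the start of the episode below 0.02 m and angle between tall_card's own z axis and vertical below 0.1 rad); the arm keeps its last pose, push and grip.
It fails at once if the tall card is shoved or tipped (distance of tall_card from where it was at the start of the episode above 0.02 m or angle between tall_card's own z axis and vertical above 0.2 rad).
It fails at once if the short card is disturbed (distance of short_card from where it was at the start of the episode above 0.02 m or angle between short_card's own z axis and vertical above 0.2 rad).
It fails at once if the scoop is disturbed (distance of scoop from where it was at the start of the episode above 0.02 m).
It fails at once if the insect box or the dish rack is struck (contact force between any of the arm, the fingers, clip and insect_box above 5 N or contact force between any of the arm, the fingers, clip and rack above 5 N).
It also fails if it takes over 35 s, if anything falls off the work surface, if the arm or the gripper's body presses on something with over 40 N, if the wrist force passes 120 N, or if a joint passes its speed limit or range.

## Working session

There is one attempt and no reset: what is moved stays moved. The work goes in short steps, Python scripts to look and compute and a tool call to move; the robot and the scene stay as the last step left them, time stands still between calls to the robot, and variables do not carry over. Pictures are saved under pics/ and viewed, and the job is handed in when it is done.

Besides the shell and the picture viewer there is one more tool, called after ">>>" by a JSON object that holds its "op" and its "data", one argument or row to a line. servo_tool: Moves the arm, as the interface text tells. Its arguments: {"type":"object","properties":{"plan":{"type":"array","items":{"type":"array","items":{"type":"array","items":{"type":"number"}}}}},"required":["plan"]}

```bash
mkdir -p pics; ls
python3 - <<'E'
from workcell import ctrl
import cv2
print(ctrl.get_obs())
for n in("side","top"):
    cv2.imwrite(f"pics/{n}0.png",ctrl.get_image(n)[:,:,::-1]); print(n,ctrl.calibration(n))
E
```

```text
pics
{'t': 0.0, 'qpos': array([-1.32901094e+00,  4.23820417e-01,  1.63066138e+00,  2.61181300e-06,
        1.08859988e+00, -1.89836965e-02]), 'qvel': array([ 1.67976572e-05, -1.15443443e-03, -9.24337632e-04,  1.44100535e-03,
       -1.27513462e-03, -1.89770120e-03]), 'joint_torque': array([ 3.74035744e-04, -5.44615102e+01, -2.73671508e+01,  6.43890048e-02,
        2.26921850e-02, -1.01258158e-04]), 'ee_pos': array([ 161.05074612, -603.35598631,  235.92567688]), 'orientation': array([ 1.01593291,  1.32253478, -1.01438123]), 'ft_force': array([ 0.79915721,  0.5114079 , -0.50899859]), 'moment': array([-1.55858204e-02,  7.24360521e-05,  3.46900688e-02]), 'width': 87.62503750441248}
side {'K': array([[467.38467638,   0.        , 323.48177   ],
       [  0.        , 467.38467638, 245.650575  ],
       [  0.        ,   0.        ,   1.        ]]), 'view': array([[-9.97054742e-01, -7.66870187e-02, -9.70865740e-04,
         6.03523041e+02],
       [ 5.07770852e-02, -6.69565216e-01,  7.41015593e-01,
        -2.17862771e+00],
       [-5.74763346e-02,  7.38783814e-01,  6.71487117e-01,
        -9.89409716e+02],
       [ 0.00000000e+00,  0.00000000e+00,  0.00000000e+00,
         1.00000000e+00]])}
top {'K': array([[474.63925087,   0.        , 318.06043455],
       [  0.        , 474.63925087, 241.52761312],
       [  0.        ,   0.        ,   1.        ]]), 'view': array([[-2.34427242e-02, -9.99721601e-01, -2.67562900e-03,
         8.02308545e+01],
       [ 9.96081438e-01, -2.35854935e-02,  8.52378627e-02,
        -6.00708777e+02],
       [-8.52772386e-02, -6.66936677e-04,  9.96357038e-01,
        -1.11959893e+03],
       [ 0.00000000e+00,  0.00000000e+00,  0.00000000e+00,
         1.00000000e+00]])}
```

View pics/top0.png

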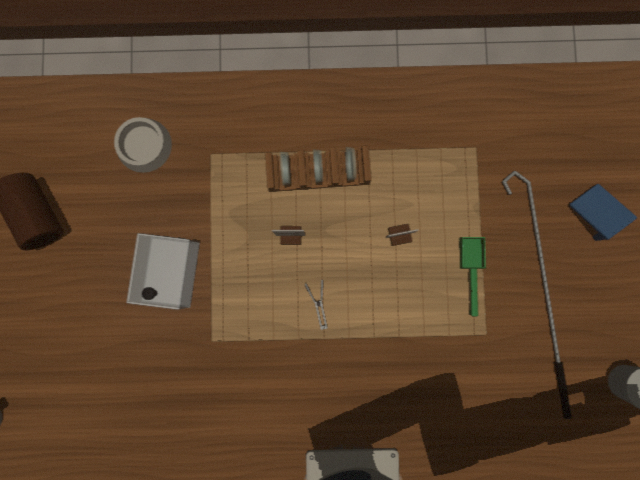

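View pics/side0.png

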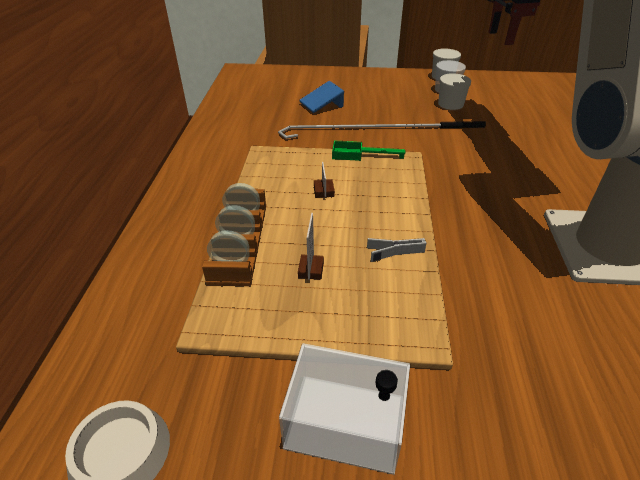

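Run:
```python
import cv2
t=cv2.imread("pics/top0.png");s=cv2.imread("pics/side0.png")
f=lambda i,x,y,w,h,k:cv2.resize(i[y:y+h,x:x+w],None,fx=k,fy=k,interpolation=cv2.INTER_CUBIC)
cv2.imwrite("pics/tz1.png",cv2.convertScaleAbs(f(t,260,215,90,125,4.7),alpha=1.5))
cv2.imwrite("pics/sz1.png",cv2.convertScaleAbs(f(s,280,200,160,100,5),alpha=1.3))
```

```text
(no output)
```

View pics/tz1.png

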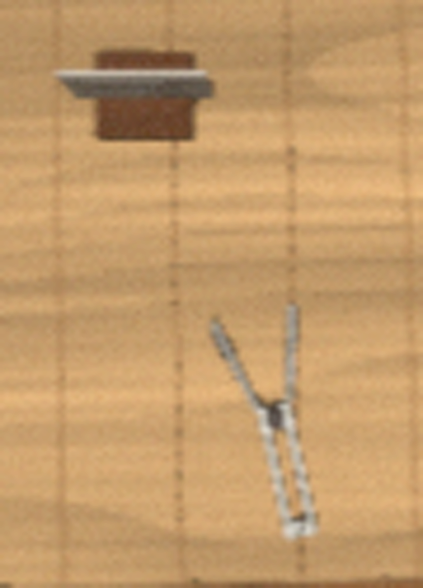

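View pics/sz1.png

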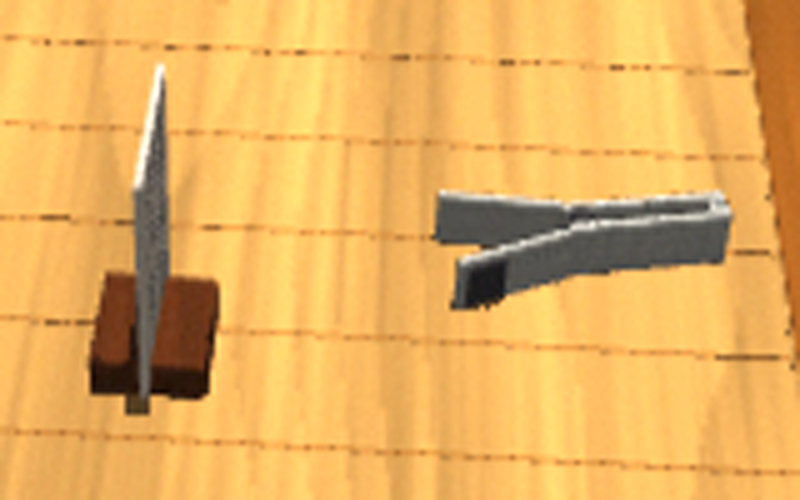

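```bash
cat > h.py <<'E'
import numpy as np,cv2
from scipy.spatial.transform import Rotation as R
from workcell import ctrl
def ray(n,u,v):
    c=ctrl.calibration(n);K,V=c["K"],c["view"]
    d=np.linalg.solve(K,[u,v,1.0]);d=np.array([d[0],-d[1],-d[2]])
    o=-V[:3,:3].T@V[:3,3];return o,V[:3,:3].T@d
def onz(n,u,v,z):
    o,d=ray(n,u,v);return o+d*(z-o[2])/d[2]
def proj(n,P):
    c=ctrl.calibration(n);p=c["view"][:3,:3]@np.array(P,float)+c["view"][:3,3]
    q=c["K"]@np.array([p[0],-p[1],-p[2]]);return q[:2]/q[2]
E
python3 - <<'E'
from h import *
t=cv2.imread("pics/top0.png");s=cv2.imread("pics/side0.png")
print("camtop",ray("top",0,0)[0],"camside",ray("side",0,0)[0])
o=ctrl.get_obs();M=R.from_rotvec(o["orientation"]).as_matrix();print(M.round(3))
hs=cv2.cvtColor(t,cv2.COLOR_BGR2HSV)
def mask(hs,x,y,w,h,f):
    m=np.zeros(hs.shape[:2],np.uint8);r=hs[y:y+h,x:x+w].astype(int);m[y:y+h,x:x+w]=f(r[...,0],r[...,1],r[...,2]);return m
m=mask(hs,295,275,45,62,lambda H,S,V:S<70)
print("clip px",m.sum())
for y in range(276,337):
    xs=np.flatnonzero(m[y]); 
    if len(xs):print(y,xs)
m=mask(hs,262,220,55,35,lambda H,S,V:S<75)
for y in range(220,255):
    xs=np.flatnonzero(m[y]); 
    if len(xs):print("card",y,xs[0],xs[-1],len(xs))
m=mask(hs,262,215,55,40,lambda H,S,V:(V<85)&(S>75))
ys,xs=np.nonzero(m);print("foot",xs.min(),xs.max(),ys.min(),ys.max())
E
```

```text
camtop [ 504.75938722   65.29380377 1166.93807762] camside [544.98849069 775.78353279 666.57621438]
[[-0.     0.966  0.258]
 [ 0.001  0.258 -0.966]
 [-1.     0.    -0.001]]
clip px 220
280 [321 322]
281 [321 322]
282 [321 322]
283 [321 322]
284 [305 306 321 322]
285 [305 306 321 322]
286 [306 307 321 322]
287 [306 307 321 322]
288 [306 307 308 321 322]
289 [307 308 321 322]
290 [308 309 321 322]
291 [308 309 321 322]
292 [309 310 321 322]
293 [309 310 321 322]
294 [310 311 321 322]
295 [310 311 321 322]
296 [311 312 321 322]
297 [312 321]
298 [312 313 321]
299 [313 321]
300 [313 314 320 321]
301 [314 315 316 318 319 320 321]
302 [314 315 316 317 318 319 320 321]
303 [315 316 317 318 319 320 321 322]
304 [315 316 317 318 319 320 321 322]
305 [315 316 317 318 319 320 321 322]
306 [315 316 317 321 322]
307 [316 317 321 322]
308 [316 317 321 322]
309 [316 317 321 322 323]
310 [316 317 318 322 323]
311 [317 318 322 323]
312 [317 318 322 323]
313 [317 318 323]
314 [318 323 324]
315 [318 319 323 324]
316 [318 319 323 324]
317 [318 319 323 324]
318 [318 319 323 324 325]
319 [318 319 320 324 325]
320 [319 320 324 325]
321 [319 320 324 325]
322 [319 320 324 325]
323 [319 320 325 326]
324 [320 321 325 326]
325 [320 321 322 324 325 326]
326 [320 321 322 323 324 325 326]
327 [320 321 322 323 324 325 326 327]
328 [320 321 322 323 324 325 326]
329 [321 322]
card 230 272 303 32
card 231 273 303 31
card 232 274 303 30
card 233 275 303 29
card 234 276 304 29
card 235 278 302 5
foot 274 304 226 244
```

Run:
```python
from h import *
tip=onz("top",323.9,329,44);hi=onz("top",318.4,303.5,44);ha=onz("top",305.9,284.2,44);hb=onz("top",322,280,44)
hm=(ha+hb)/2
for n,v in(("tip",tip),("hinge",hi),("ha",ha),("hb",hb)):print(n,v.round(1))
d=hm-tip;L=np.hypot(*d[:2]);u=d/L;print("len",L,"dir to handles",u.round(3),np.degrees(np.arctan2(u[1],u[0])))
print("hinge from tip",tip+60*u,"grasp",tip+100*u, "grasp98", tip+98*u)
# side check: project
for P in(tip,ha,hb):print("side pred",proj("side",P).round(1))
# card
a=onz("top",272.3,230.5,133);b=onz("top",304.1,230.6,133);print("card top",a.round(1),b.round(1),np.linalg.norm(a-b),"ctr",(a+b)/2)
for P in(a,b,[a[0],a[1],36]):print("side pred",proj("side",P).round(1))
# foot corners from zoom
for p in((97,50),(193,50),(193,139),(97,139)):
    print("foot",onz("top",260+p[0]/4.7,215+p[1]/4.7,36).round(1))
# short card
for p in((387,236),(417,231)):print("short",onz("top",*p,78).round(1))
# box, rack
for p in((197,242),(190,308)):print("box",onz("top",*p,90).round(1))
for p in((268,190),(370,185)):print("rack front",onz("top",*p,60).round(1))
```

```text
tip [395.4  57.2  44. ]
hinge [454.8  68.7  44. ]
ha [500.6  97.1  44. ]
hb [509.6  58.9  44. ]
len 111.70089443936655 dir to handles [0.983 0.186 0.   ] 10.714464253970016
hinge from tip [454.33587631  68.36456426  44.        ] grasp [493.63851207  75.80115102  44.        ] grasp98 [491.67338028  75.42932168  44.        ]
side pred [425.3 239.6]
side pred [372.9 250.3]
side pred [368.4 237.3]
card top [619.9 165.7 133. ] [618.  96. 133.] 69.6885968259224 ctr [618.93554341 130.83063438 133.        ]
side pred [307.8 235.9]
side pred [312.6 211.3]
side pred [309.  274.9]
foot [641.9 154.9  36. ]
foot [640.8 105.9  36. ]
foot [595.2 106.8  36. ]
foot [596.4 155.7  36. ]
short [607.  -93.1  78. ]
short [ 616.9 -162.6   78. ]
box [602.4 341.8  90. ]
box [453.6 357.8  90. ]
rack front [724.5 181.4  60. ]
rack front [730.7 -59.9  60. ]
```

Run:
```python
import cv2
s=cv2.imread("pics/side0.png")
for p in((280,205,60,80),):
    x,y,w,h=p
    cv2.imwrite("pics/sz2.png",cv2.resize(s[y:y+h,x:x+w],None,fx=7,fy=7,interpolation=cv2.INTER_NEAREST))
```

```text
(no output)
```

View pics/sz2.png

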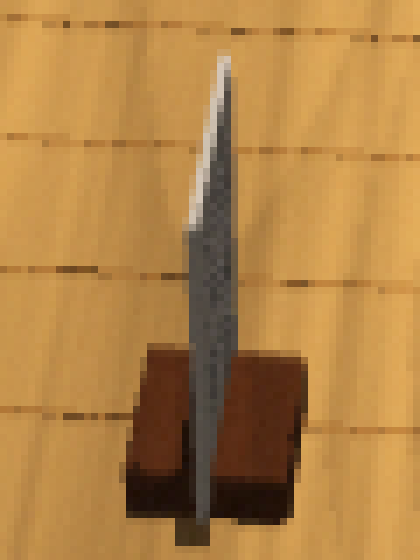

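>>> {"op": "servo_tool", "data": {
  "plan": [
    [[0,1.5,-1.7,0,0,0,8.7],[0,4,-4.5,0,0,0,8.7],[0,6.5,-7.4,0,0,0,8.7],[0,9,-10.3,0,0,0,8.7],[0,11.5,-13.2,0,0,0,8.7],[0,14,-16.1,0,0,0,8.7],[0,16.5,-19,0,0,0,8.7],[0,19,-21.8,0,0,0,8.7]]
  ]
}}

```text
t: 0.77
ee_pos: [288.7, -342.3, 236.5]
orientation: [1.016, 1.322, -1.015]
ft_force: [-0.2, 0.5, -0.2]
width: 87.0
```

>>> {"op": "servo_tool", "data": {
  "plan": [
    [[0,2.5,-2.9,0,0,0,8.7],[0,5,-5.8,0,0,0,8.7],[0,7.5,-8.7,0,0,0,8.7],[0,10,-11.6,0,0,0,8.7],[0,12.5,-14.4,0,0,0,8.7],[0,15,-17.3,0,0,0,8.7],[0,17.5,-20.2,0,0,0,8.7],[0,20,-23,0,0,0,8.7]]
  ]
}}

```text
t: 1.43
ee_pos: [422.7, -68.4, 236.7]
orientation: [1.015, 1.321, -1.015]
ft_force: [0.3, -1.3, -0.5]
width: 87.0
```

>>> {"op": "servo_tool", "data": {
  "plan": [
    [[0.8,2.2,-2.6,0.02,0,0,8.0],[2.0,4.4,-5.1,0.04,0,0,7.5],[3.5,6.6,-7.7,0.06,0,0,7.0],[5.0,8.8,-10.2,0.075,0,0,6.5],[7.0,10.2,-11.8,0.075,0,0,6.5],[9.0,10.6,-12.3,0.075,0,0,6.5],[10.5,10.6,-12.3,0.075,0,0,6.5],[10.5,10.6,-12.3,0.075,0,0,6.5]]
  ]
}}

```text
t: 2.1
ee_pos: [491.1, 76.2, 128.7]
orientation: [1.067, 1.296, -1.074]
ft_force: [-1.0, -0.0, -0.2]
width: 65.1
```

Run:
```python
from h import *
for n in("side","top"):
    i=ctrl.get_image(n)[:,:,::-1]
    cv2.imwrite(f"pics/{n}1.png",i)
s=cv2.imread("pics/side1.png")[180:300,280:460];t=cv2.imread("pics/top1.png")[210:340,240:400]
cv2.imwrite("pics/c1.png",np.hstack([cv2.resize(s,(400,300)),cv2.resize(t,(369,300))]))
o=ctrl.get_obs();print(o["qpos"],o["ee_pos"],R.from_rotvec(o["orientation"]).as_matrix().round(4),o["width"])
```

```text
[ 1.28554368e-01  4.00609289e-01  1.97771059e+00 -5.35919017e-05
  7.65126231e-01  1.51345860e+00] [492.62056802  75.66765516 131.31947344] [[-1.800e-03  9.828e-01  1.849e-01]
 [-3.000e-04  1.849e-01 -9.828e-01]
 [-1.000e+00 -1.900e-03 -1.000e-04]] 65.19839859030627
```

View pics/c1.png

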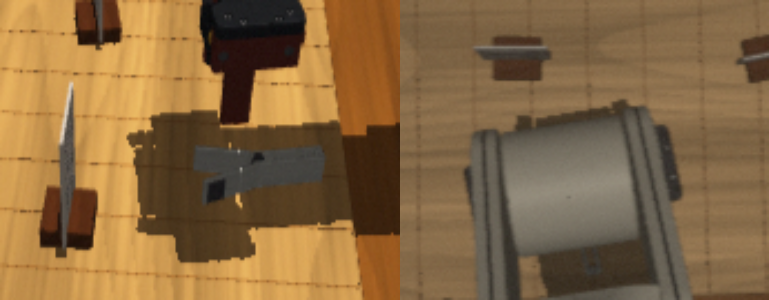

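>>> {"op": "servo_tool", "data": {
  "plan": [
    [[1.5,0,0,0,0,0,6.5],[3.5,0,0,0,0,0,6.5],[5.5,0,0,0,0,0,6.5],[7.2,0,0,0,0,0,6.5],[8.5,0,0,0,0,0,6.5],[9.2,0,0,0,0,0,6.5],[9.5,0,0,0,0,0,6.5],[9.5,0,0,0,0,0,6.5]]
  ]
}}

```text
t: 2.87
ee_pos: [493.5, 75.5, 37.1]
orientation: [1.072, 1.291, -1.071]
ft_force: [0.2, -0.6, -0.5]
width: 65.0
```

Run:
```python
from h import *
s=ctrl.get_image("side")[180:300,320:480,::-1]
cv2.imwrite("pics/c2.png",cv2.resize(s,None,fx=4.5,fy=4.5,interpolation=cv2.INTER_CUBIC))
o=ctrl.get_obs();print(o["ee_pos"],o["ft_force"],o["width"])
```

```text
[493.75185449  75.58065052  37.43850121] [-0.04640168 -0.16340312  0.24706743] 65.11440087373423
```

View pics/c2.png

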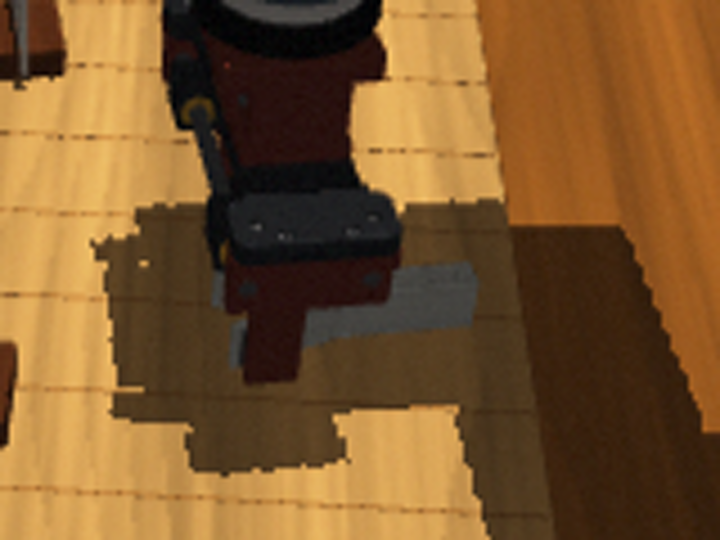

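>>> {"op": "servo_tool", "data": {
  "plan": [
    [[0,0,0,0,0,0,5.0],[0,0,0,0,0,0,4.2],[0,0,0,0,0,0,3.6],[0,0,0,0,0,0,3.0],[0,0,0,0,0,0,2.4],[0,0,0,0,0,0,1.8],[0,0,0,0,0,0,1.2],[0,0,0,0,0,0,0.5]]
  ]
}}

```text
t: 3.58
ee_pos: [493.8, 75.9, 37.1]
orientation: [1.072, 1.291, -1.07]
ft_force: [0.0, 0.5, 7.6]
width: 15.6
```

>>> {"op": "servo_tool", "data": {
  "plan": [
    [[0,0,0,0,0,0,0.5],[0,0,0,0,0,0,0.5],[0,0,0,0,0,0,0.5],[0,0,0,0,0,0,0.5]]
  ]
}}

```text
t: 3.92
ee_pos: [493.8, 75.9, 37.2]
orientation: [1.072, 1.291, -1.07]
ft_force: [-0.4, 0.9, 6.8]
width: 16.1
```

Run:
```python
from h import *
s=ctrl.get_image("side")[180:300,320:480,::-1]
cv2.imwrite("pics/c3.png",cv2.resize(s,None,fx=4.5,fy=4.5,interpolation=cv2.INTER_CUBIC))
o=ctrl.get_obs();print(o["ee_pos"],o["ft_force"],o["width"])
```

```text
[493.77181971  75.90970871  37.14519831] [0.28715168 0.75543617 5.67222027] 16.125282630999298
```

View pics/c3.png

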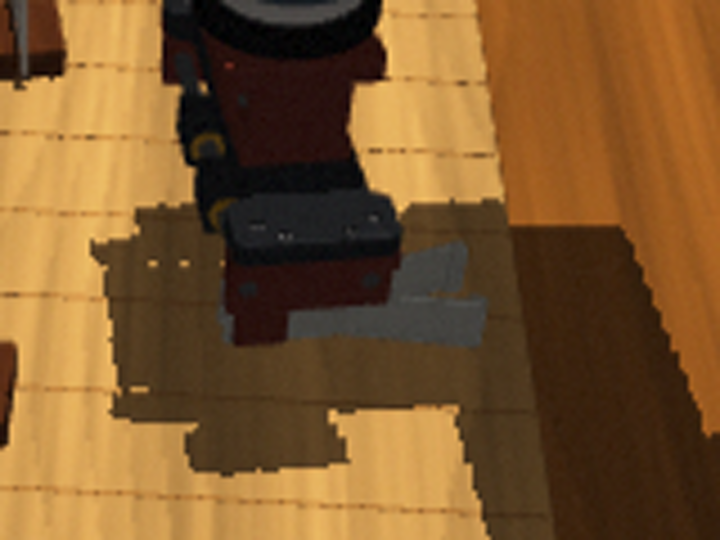

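>>> {"op": "servo_tool", "data": {
  "plan": [
    [[-0.3,0,0,0,0,0,0.5],[-0.8,0,0,0,0,0,0.5],[-1.6,0,0,0,0,0,0.5],[-2.8,0,0,0,0,0,0.5],[-4.2,0,0,0,0,0,0.5],[-5.4,0,0,0,0,0,0.5],[-6,0,0,0,0,0,0.5],[-6,0,0,0,0,0,0.5]]
  ]
}}

```text
t: 4.63
ee_pos: [494.0, 75.8, 98.2]
orientation: [1.073, 1.29, -1.069]
ft_force: [0.2, -0.8, 0.0]
width: 16.1
```

Run:
```python
from h import *
s=ctrl.get_image("side")[150:270,320:480,::-1]
cv2.imwrite("pics/c4.png",cv2.convertScaleAbs(cv2.resize(s,None,fx=4.5,fy=4.5,interpolation=cv2.INTER_CUBIC),alpha=1.4))
o=ctrl.get_obs();print(o["ee_pos"],o["ft_force"],o["width"])
```

```text
[493.53146344  75.78390877  97.39627731] [-0.40588448 -0.68770388 -0.80473468] 16.235058309195193
```

View pics/c4.png

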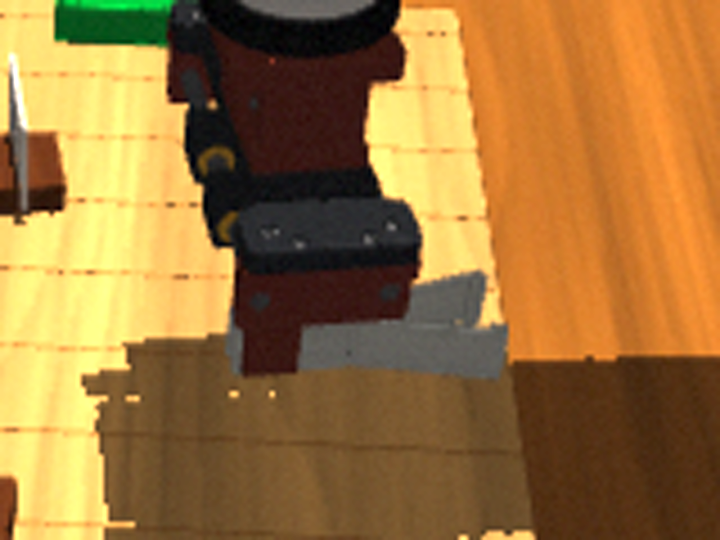

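Run:
```python
from h import *
for p in((508,325),(487,272),(499,381)):
    print(onz("side",320+p[0]/4.5,150+p[1]/4.5,104.3).round(1),onz("side",320+p[0]/4.5,150+p[1]/4.5,78.3).round(1))
u=np.array([np.cos(np.radians(10.7)),np.sin(np.radians(10.7))]);print(np.array([493.6,75.8])-98*u)
```

```text
[391.4  75.5 104.3] [384.3  43.1  78.3]
[397.   39.6 104.3] [390.1   5.5  78.3]
[398.5 112.2 104.3] [391.7  81.6  78.3]
[397.30394594  57.60467169]
```

>>> {"op": "servo_tool", "data": {
  "plan": [
    [[-2,0,0,-0.05,0,0,0.5],[-5,0,0,-0.15,0,0,0.5],[-8,0.5,-0.6,-0.26,0,0,0.5],[-10.3,2,-2.2,-0.37,0,0,0.5],[-10.3,4.5,-5,-0.48,0,0,0.5],[-10.3,7,-8,-0.59,0,0,0.5],[-10.3,9.5,-10.9,-0.7,0,0,0.5],[-10.3,12,-13.6,-0.8,0,0,0.5]]
  ]
}}

```text
t: 5.35
ee_pos: [586.1, 233.2, 198.9]
orientation: [0.454, 1.524, -0.455]
ft_force: [0.5, -0.1, 0.5]
width: 16.4
```

```bash
cat >> h.py <<'E'
def delta(T,zdeg):
    o=ctrl.get_obs();M=R.from_rotvec(o["orientation"]).as_matrix()
    a=np.radians(zdeg);z=np.array([np.cos(a),np.sin(a),0]);x=np.array([0,0,-1.]);G=np.c_[x,np.cross(z,x),z]
    print("pos",o["ee_pos"].round(1),"zyaw",np.degrees(np.arctan2(M[1,2],M[0,2])).round(2),"F",o["ft_force"].round(1),"w",round(o["width"],1))
    print("shift cm",(M.T@(np.array(T)-o["ee_pos"])/10).round(2),"turn",R.from_matrix(M.T@G).as_rotvec().round(3))
E
python3 - <<'E'
from h import *
print(onz("side",307.3,238,133),onz("side",312.3,213,133))
delta([622,290,200],-1.5)
E
```

```text
[620.11171463 171.18111491 133.        ] [618.06997168 100.9769289  133.        ]
pos [586.1 233.2 198.9] zyaw -33.2 F [ 0.5 -0.1  0.5] w 16.4
shift cm [-0.11  6.72 -0.11] turn [-0.553 -0.001  0.001]
```

>>> {"op": "servo_tool", "data": {
  "plan": [
    [[0,1.5,0,-0.1,0,0,0.5],[0,3,0,-0.2,0,0,0.5],[0,4.5,0,-0.31,0,0,0.5],[0,5.7,0,-0.41,0,0,0.5],[0,6.5,0,-0.5,0,0,0.5],[0,6.7,0,-0.55,0,0,0.5],[0,6.7,0,-0.55,0,0,0.5],[0,6.7,0,-0.55,0,0,0.5]]
  ]
}}

```text
t: 6.02
ee_pos: [622.4, 287.2, 198.4]
orientation: [0.028, 1.572, -0.029]
ft_force: [-0.2, -0.2, -1.1]
width: 15.8
```

Run:
```python
from h import *
s=ctrl.get_image("side")[:,:,::-1];t=ctrl.get_image("top")[:,:,::-1]
cv2.imwrite("pics/s5.png",s);cv2.imwrite("pics/t5.png",t)
cv2.imwrite("pics/c5.png",np.hstack([cv2.resize(s[100:340,200:440],(390,390)),cv2.resize(t[170:290,200:320],(390,390),interpolation=cv2.INTER_CUBIC)]))
delta([622,290,93],-1.5)
```

```text
pos [622.5 287.  199. ] zyaw -2.11 F [-0.2 -0.6 -0.9] w 15.7
shift cm [10.6   0.3  -0.05] turn [-0.011 -0.001  0.001]
```

View pics/c5.png

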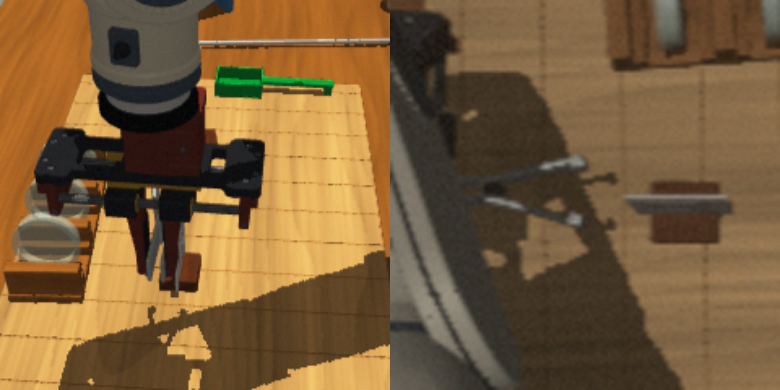

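Run:
```python
from h import *
g=lambda x,y:onz("top",200+(x-390)/3.25,170+y/3.25,206).round(1)
print("hinge",g(493,188),"tips",g(586,160),g(582,220))
```

```text
hinge [619.1 241.2 206. ] tips [635.5 182.7 206. ] [597.7 185.7 206. ]
```

>>> {"op": "servo_tool", "data": {
  "plan": [
    [[1.5,0,0.1,-0.01,0,0,0.5],[3.5,0,0.15,-0.01,0,0,0.5],[5.5,0,0.15,-0.01,0,0,0.5],[7.5,0,0.15,-0.01,0,0,0.5],[9,0,0.15,-0.01,0,0,0.5],[10,0,0.15,-0.01,0,0,0.5],[10.5,0,0.15,-0.01,0,0,0.5],[10.5,0,0.15,-0.01,0,0,0.5]]
  ]
}}

```text
t: 6.78
ee_pos: [624.0, 287.0, 93.6]
orientation: [0.019, 1.572, -0.021]
ft_force: [-0.8, -0.1, -0.5]
width: 16.2
```

Run:
```python
from h import *
t=ctrl.get_image("top")[:,:,::-1]
cv2.imwrite("pics/t6.png",t)
cv2.imwrite("pics/c6.png",cv2.resize(t[190:270,210:330],None,fx=6.5,fy=6.5,interpolation=cv2.INTER_CUBIC))
delta([624,247,93],-1.5)
```

```text
pos [624.6 287.4  94.7] zyaw -1.45 F [ 0.2  0.6 -0.6] w 15.9
shift cm [ 0.17 -4.04  0.04] turn [ 0.001 -0.     0.   ]
```

View pics/c6.png

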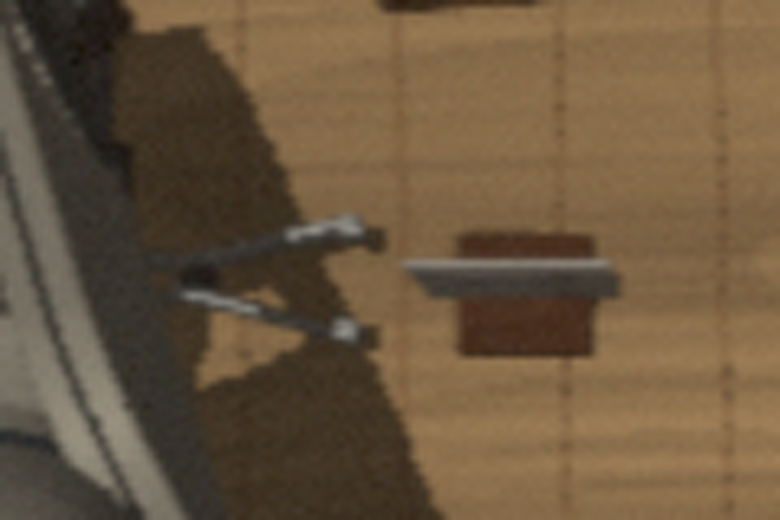

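Run:
```python
from h import *
g=lambda x,y,z:onz("top",210+x/6.5,190+y/6.5,z).round(1)
print("outer tips",g(358,216,101),g(355,343,101),"inner",g(366,236,101),g(360,322,101))
print("card",g(400,265,133),g(608,265,133),"bottom edge",g(436,297,36), g(620,297,36))
```

```text
outer tips [640.4 184.9 101. ] [596.  186.5 101. ] inner [633.3 182.2 101. ] [603.3 184.7 101. ]
card [619.3 167.3 133. ] [617.7  97.2 133. ] bottom edge [617.9 163.8  36. ] [616.3  96.1  36. ]
```

>>> {"op": "servo_tool", "data": {
  "plan": [
    [[0,-0.4,0,0,0,0,0.5],[0,-1.0,0,0,0,0,0.5],[0,-1.8,0,0,0,0,0.5],[0,-2.6,0,0,0,0,0.5],[0,-3.3,0,0,0,0,0.5],[0,-3.8,0,0,0,0,0.5],[0,-4,0,0,0,0,0.5],[0,-4,0,0,0,0,0.5]]
  ]
}}

```text
t: 7.5
ee_pos: [623.5, 246.6, 94.8]
orientation: [0.02, 1.571, -0.02]
ft_force: [0.1, 0.1, -0.9]
width: 16.2
```

>>> {"op": "servo_tool", "data": {
  "plan": [
    [[0,0,0,0,0,0,0.5],[0,0,0,0,0,0,0.5],[0,0,0,0,0,0,0.5],[0,0,0,0,0,0,0.5]]
  ]
}}

```text
t: 7.83
ee_pos: [623.5, 247.7, 94.6]
orientation: [0.019, 1.571, -0.019]
ft_force: [-0.0, -0.0, -0.4]
width: 16.1
```

Run:
```python
from h import *
t=ctrl.get_image("top")[:,:,::-1];s=ctrl.get_image("side")[:,:,::-1]
cv2.imwrite("pics/t7.png",t);cv2.imwrite("pics/s7.png",s)
cv2.imwrite("pics/c7.png",cv2.resize(t[190:270,210:330],None,fx=6.5,fy=6.5,interpolation=cv2.INTER_CUBIC))
cv2.imwrite("pics/d7.png",cv2.resize(s[150:300,220:400],None,fx=4,fy=4,interpolation=cv2.INTER_CUBIC))
delta([624,247,93],-1.5)
```

```text
pos [623.4 247.6  94.6] zyaw -1.41 F [ 0.1  0.7 -0.2] w 15.9
shift cm [ 0.16 -0.06  0.06] turn [ 0.002 -0.     0.   ]
```

View pics/c7.png

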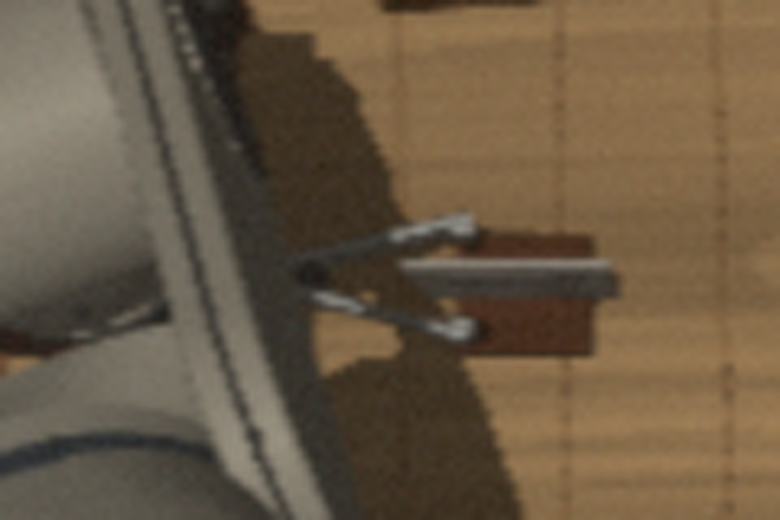

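View pics/d7.png

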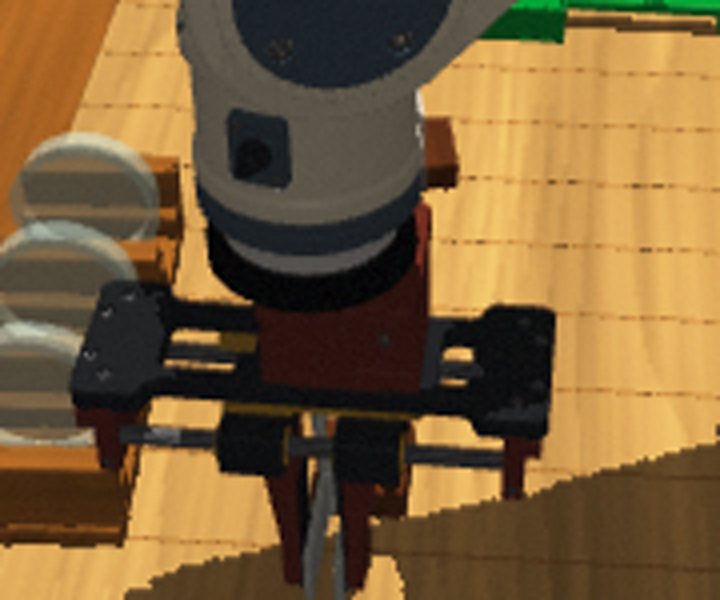

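```bash
python3 -c "
from workcell import ctrl
print(ctrl.close_job())"
```

```text
the job is handed in; nothing more can be done
None
```

I picked the clip up by its two handles, squeezed it fully open and held it with its open mouth around the tall card's left (+y) edge. I then handed the job in there, at about 8 s of the 35 s allowed.

**Last checks, from the top camera and the robot's state:**
- **Grip:** the finger opening was about 16 mm, so the handles were pressed to the stop.
- **Jaw tips:** they reached about 21 mm past the card's edge and were centred on it to within 1–2 mm. That leaves more than 10 mm of space on each side.
- **Hinge and height:** the hinge was about 33 mm outside the edge. The tips were about 70 mm above the foot's underside.
- **Contact:** the wrist force was below 1 N, so nothing was being touched, and the card had not moved in the image.

**What disagreed or could not be checked:**
- **Card position:** the two cameras differed by about 5 mm on where the card sits along its width. The chosen depth leaves room for that.
- **Fingertips on the board:** I read a brief upward force of about 6–8 N while the fingers closed, probably the fingertips touching the board. It went away on lifting.
- **Side view:** the gripper hid the jaws in the final side picture, so the jaw positions rest on the top view.

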